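Raise the thread stand's telescoping guide mast

ROBOT

A 6-joint arm with a two-finger parallel gripper is mounted at the origin on a cart in front of the work surface, level with it; the furniture and walls round the work are solid. World frame = base frame: x ahead of the robot, y to its left, z up, the work surface at z = 0. Lengths are in m, angles in rad, forces in N, time in s.
With the tool pointing down it reaches from about 0.35 to 0.975 m from the base axis. Payload 4.9 kg.
Tool frame: the origin (TCP) lies at the very end of the fingers, on their centre line; the grasp point (between the pads) lies 19 mm behind it; z points along the fingers, y is the line along which they close (so a half turn about z gives the same grasp; the last joint's range is limited). The gripper opens to 85 mm and grips with 20 to 120 N. Pads are 22 mm wide; open, the fingers measure 114 mm over their backs; the gripper's body (76 mm by 85 mm) begins 54 mm behind the grasp point. The pads swing forward as they close: fully open they stand 13 mm farther back than shut.
Start: joints at [1.156, 0.053, 1.613, -0, 1.476, -0.119], TCP at [0.182, 0.598, 0.231] pointing down, gripper open.
Joint ranges: [-3.01, 3.01], [-1.01, 2.22], [0.06, 2.58], [-1.02, 4.17], [0.09, 2.62], [-3.14, 3.14]. Speed limits (rad/s): [2.57, 2.57, 3.14, 3.14, 3.14, 3.14].

INTERFACE

Orientations are given as a unit quaternion [w, x, y, z].
In Python, from plant import * gives the robot as it stands.
- The arm moves only by the tool jog_arm, never from a script. Its argument "moves" is a list that holds one entry, the list of rows, each a list of 7 numbers: the finger opening in cm, from 0 to 8.54, then the shift along the tool's x, y, z in cm, then the turn, a rotation vector about the tool's x, y, z in rad. A call has 1 to 20 rows; each row shifts and turns the commanded pose from where the row before left it, along the tool's axes as they then stand; what a row does not reach is not made up. A row lasts 1/12 s, in which the tool goes at most 41.7 mm and 7.16 degrees, less where a joint would pass 70% of its speed; a pose out of reach is approached as far as the arm can. A call is refused whole if a number of a shift passes 4.17 or a number of a turn 0.125, either way. A call with a gripper value outside its range is refused whole. The fingers move at their own pace and stop on an object; the grip force is fixed at half the most. Time passes only in rows, so rows that do not move let the fingers close. It gives the time, the measured TCP pose, the force, the opening and the grip force at its end, in the units of the state.
- state(): the state, without advancing time (a new reading comes with each control period).
- grab_frame(name): name is "scene" or "top" or "wrist"; returns a dict with "color" (480x640x3 uint8, blue, green, red), "depth" (480x640 float32, m along the optical axis (not along the pixel's ray), 0 where there is no reading), "fx", "fy", "cx", "cy" (pixels), "R" (3x3) and "t" (3): a world point X has camera coordinates R X + t. Camera axes: x right, y down, z forward; pixel columns grow to the right and rows downward; lengths in m; the calibration is good to about 2 mm. The wrist camera is an equidistant fisheye: a pixel r from the principal point sees the ray r / f radians off the axis. A picture is of the moment at which its call begins.
- job_done(): hands the job in; it is judged then, once.
Trained networks look in a picture, given as the dict that the camera call returned (one of the last four; its "shot" number tells which), for a name from the list of things; names that differ only in an ending like _2 or _b are one class to them, and where a whole thing is asked for, a point or a joint stands for the part that bears it (a point fixed in the world has none). Each returns a list of dicts, best first, with "p" (0 to 1); they miss things now and then, are a little off and sometimes report something else, mostly with a low value. They report only what shows in the picture. A call takes as long as a camera call.
- recognise(name, picture): "rect" ([centre column, centre row, width, height] in pixels, round what is visible of it).
- regions_of(name, picture): "pixels" (480x640 bool, what is visible of it) and "rect" ([centre column, centre row, width, height] in pixels, round what is visible of it).
The state is a dict: "time": time; "joint_pos": joint angles; "joint_vel": joint speeds; "joint_efforts": joint torques, N m; "tool_pos": TCP position; "tool_rot": TCP orientation; "contact_force": force on the tool from outside, world axes, zero at the start; "ft_torque": the same for the moment, N m; "gripper_width": opening from 0.0 (shut) to 1.0 (fully open); "grasp_force": force on a finger pad.
Only numpy, scipy, OpenCV 4.12 (cv2) and the standard library are available. Lean on these libraries where they do the work, as an engineer would, in place of code of your own. Each camera call takes 0.05 s, during which the arm holds its last target. There are 200 camera calls.

TASK

Get the thread stand by the ball winder ready for threading: push its guide mast straight down until it clicks fully home in the socket of the base (otherwise it pulls out), then press the round release button so that the guide head springs up. Take the head by its knob and draw the mast up past its first stop to the second, so that both sections are all the way out and the foot is still home, and finish while still holding it up there, because the mast sinks until I have tightened its collar. Leave the things lying round the stand where they are.

Things in the scene. Friction and masses are not known exactly. Their poses are not given: they have to be found in the camera images.
- stand: Spool stand: white mast unit on a grey base; stays put. Origin on the counter under the mast axis; z up, +x to its back, -x to the button side, y across. Base plate x -75 to +90, y -100 to +100, 18 mm high. Two fixed thread spools (31 mm wide, pins up to 86 mm) at x 55, y +65 and -65 mm. Round socket for the mast in the middle, 44 mm wide, up to 45 mm high.
- housing_top (a point): Point on the mast axis in the top face of the mast's white housing, 115 mm above the counter when the mast is home; it moves with the mast's foot. In the stand's axes the housing reaches from x -75 to +24 mm, y -22 to +22 mm, 37 mm down; a low hood (24 x 22 mm, 12 mm high) stands on it at x -31 mm, between button and head.
- guide_head: Head to be held: black ribbed round knob, 22 mm wide, 15 mm below to 11 mm above the origin (on the mast axis, axes as the stand's), then a cap 27 mm wide, 9 mm thick. Origin 132 mm high when home and stowed, 152 sprung up, 292 at the second stop. A lug at its foot points to -x, two wire arms go back from the cap to eyes: pinch it from above, fingers at +y and -y. It cannot turn.
- head_top (a point): Centre of the top face of the guide head's cap (27 mm wide), 20 mm above the head's origin: a place to push the mast down.
- button_top (a point): Centre of the top of the black round release button (24 mm wide), on the mast's housing, 58 mm in front (-x) of the mast axis; 133 mm above the counter when the mast is home. The button goes straight down.
- mast_seat (a joint): How far the mast's foot stands out of its socket, m: 0 = fully home (shoulder on the socket; a catch then holds it against pulling, with 1 mm play); it starts 6 to 9 mm out, seen as a gap showing dark steel between shoulder and socket, and takes about 10 N downwards to move. At 12 mm and more it counts as pulled out.
- release_button (a joint): Travel of the release button, m: 0 = out, 0.006 = fully in (sprung, 3 N at the start, 5.5 N fully in). From about 0.004 on the latch bolt is clear of the lug and an ejector spring lifts the head by 20 mm; it stays up when the button is let go.
- mast_upper (a joint): How far the thin upper section is out of the lower one, m: 0 = stowed and latched, 0.02 = sprung up, 0.08 = fully out, the first stop. It moves with about 1 to 2 N and sinks back if let go.
- mast_lower (a joint): How far the thicker lower section is out of the housing, m: 0 = stowed, 0.08 = fully out. It follows when the upper section is at the first stop and the pull exceeds about 7 N; at 0.08 the mast is at its second stop and goes no farther.
- spare_spool: Loose yellow thread spool standing on the counter at the +y side of the stand, 31 mm wide, 52 mm tall, origin at its underside; to be left alone.
- stitch_tin: Loose round tin with teal lid, 64 mm wide, 25 mm tall, on the counter behind the stand, towards its -y side, origin at its underside; to be left alone.
- carton: Loose small green and white carton, 42 x 62 x 24 mm, on the counter behind the stand, towards its +y side, origin at its underside; to be left alone.

How it is judged:
On the way, in this order (a step that is already met when the one before it is completed fails the run):
1. the mast is pushed fully home in its socket, still stowed (value of joint mast_seat below 0.001 m and value of joint mast_upper below 0.005 m), for 0.2 s.
2. the release button has been pressed and the guide head has sprung up (value of joint mast_upper above 0.015 m and value of joint mast_seat below 0.002 m), for 0.1 s.
3. the upper section is drawn out to the first stop by the fingers (value of joint mast_upper above 0.076 m and contact force between the fingers and guide_head above 1 N).
At the end, for the whole second after the job is handed in: Both mast sections are out to within 4 mm of their 80 mm travel (second stop), the foot is home within 2 mm, and the fingers hold the guide head (contact over 1 N) still, under 20 mm/s (all of step 3 and value of joint mast_lower above 0.076 m and value of joint mast_seat below 0.002 m and linear speed of guide_head below 0.02 m/s); the arm keeps its last pose, push and grip.
It fails at once if the mast is pulled out of its socket (value of joint mast_seat above 0.012 m).
It fails at once if a thing lying round the stand is pushed away by more than 20 mm (distance of any of spare_spool, stitch_tin, carton from where it was at the start of the episode above 0.02 m).
It also fails if it takes over 48 s, if anything falls off the work surface, if the arm or the gripper's body presses on something with over 40 N, if the wrist force passes 120 N, or if a joint passes its speed limit or range.

## Working session

There is one attempt and no reset: what is moved stays moved. The work goes in short steps, Python scripts to look and compute and a tool call to move; the robot and the scene stay as the last step left them, time stands still between calls to the robot, and variables do not carry over. Pictures are saved under pics/ and viewed, at most 10 in all, crops included, and the job is handed in when it is done.

Besides the shell and the picture viewer there is one more tool, called after ">>>" as name(argument=value, ...), one argument or row to a line, values as JSON. jog_arm: Moves the arm, as the interface text tells. Its arguments: {"type":"object","properties":{"moves":{"type":"array"}},"required":["moves"]}

```bash
ls; mkdir -p pics; cat > h.py <<'E'
from plant import *
import numpy as np, cv2
def pts(p,mask):
    v,u=np.nonzero(mask&(p["depth"]>0)); z=p["depth"][v,u]
    c=np.stack([(u-p["cx"])/p["fx"]*z,(v-p["cy"])/p["fy"]*z,z],1)
    return (c-np.asarray(p["t"]))@np.asarray(p["R"])
E
python3 - <<'E'
from h import *
s=state();print({k:np.round(s[k],3) for k in s})
for n in("scene","top"):
    p=grab_frame(n);cv2.imwrite(f"pics/{n}1.png",p["color"])
    print(n,p["fx"],p["cx"],p["cy"],np.round(p["R"],3).tolist(),np.round(p["t"],3))
    for o in("stand","guide_head","button_top","housing_top","spare_spool","stitch_tin","carton"):
        for r in regions_of(o,p)[:2]:
            X=pts(p,r["pixels"]); 
            print(o,round(r["p"],2),np.round(r["rect"]),len(X),np.round(np.median(X,0),3) if len(X) else"",np.round(np.percentile(X,[3,97],axis=0),3).tolist() if len(X) else "")
E
```

```text
pics
{'time': np.float64(0.0), 'joint_pos': array([ 1.156,  0.053,  1.614,  0.   ,  1.476, -0.119]), 'joint_vel': array([-0.   ,  0.   , -0.001, -0.001,  0.001, -0.002]), 'joint_efforts': array([ 0.0000e+00, -3.9367e+01, -3.7018e+01, -0.0000e+00,  7.0000e-03,
        0.0000e+00]), 'tool_pos': array([0.182, 0.597, 0.23 ]), 'tool_rot': array([-0.   ,  0.147,  0.989, -0.001]), 'contact_force': array([-0.69 ,  0.918,  0.009]), 'ft_torque': array([-0.005, -0.011, -0.012]), 'grasp_force': np.float64(0.0), 'gripper_width': np.float64(0.997)}
scene 529.4936401094614 313.70637789456987 232.14958853882123 [[0.83, -0.558, 0.007], [-0.391, -0.59, -0.707], [0.398, 0.584, -0.707]] [-0.502  0.362  0.646]
stand 0.87 [354. 343. 128. 178.] 13976 [ 0.571 -0.138  0.019] [[0.497, -0.223, 0.01], [0.669, -0.07, 0.158]]
guide_head 0.86 [377. 299.  78.  85.] 863 [ 0.589 -0.125  0.158] [[0.571, -0.207, 0.127], [0.665, -0.087, 0.164]]
guide_head 0.73 [354. 342. 131. 175.] 13719 [ 0.571 -0.138  0.019] [[0.498, -0.223, 0.015], [0.667, -0.075, 0.158]]
housing_top 0.69 [357. 313. 120.  91.] 3236 [ 0.563 -0.12   0.
[... 856 characters left out ...]
0.542, -0.082, 0.145]]
housing_top 0.65 [421. 270.  88.  98.] 1852 [ 0.568 -0.103  0.126] [[0.518, -0.188, 0.052], [0.661, -0.074, 0.163]]
spare_spool 0.79 [319. 239.  13.  22.] 219 [0.65  0.019 0.053] [[0.636, 0.006, 0.007], [0.663, 0.032, 0.056]]
spare_spool 0.75 [393. 306.  11.  20.] 170 [ 0.532 -0.092  0.142] [[0.523, -0.102, 0.135], [0.542, -0.082, 0.145]]
stitch_tin 0.78 [443. 220.  39.  34.] 947 [ 0.685 -0.216  0.025] [[0.657, -0.245, 0.013], [0.712, -0.189, 0.028]]
stitch_tin 0.55 [433. 268.  68.  28.] 269 [ 0.586 -0.116  0.16 ] [[0.575, -0.207, 0.13], [0.609, -0.106, 0.165]]
carton 0.56 [399. 195.  40.  28.] 737 [ 0.737 -0.13   0.025] [[0.714, -0.159, 0.017], [0.759, -0.101, 0.028]]
```

```bash
python3 - <<'E'
from h import *
a=cv2.imread("pics/scene1.png")[215:435,260:500];b=cv2.imread("pics/top1.png")[170:350,300:500]
a=cv2.resize(a,None,fx=1.65,fy=1.65*1.0,interpolation=2);b=cv2.resize(b,(400,363),interpolation=2)
cv2.imwrite("pics/ab.png",np.hstack([a[:363],b]))
E
```

```text
(no output)
```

View pics/ab.png

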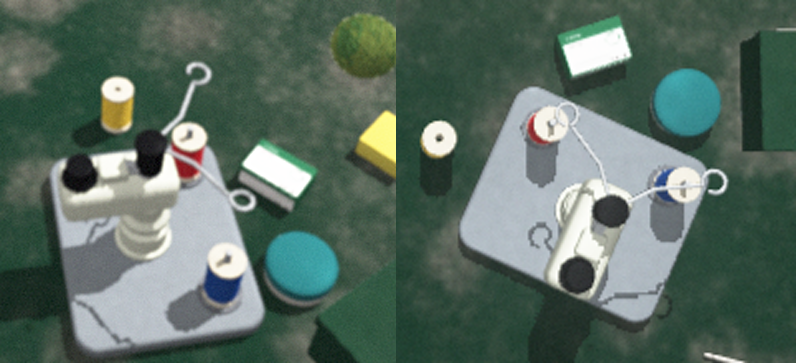

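The left crop (scene) shows the head cap at about (150,150) and the button at (80,172). The right crop (top) shows the cap at (611,211) and the button at (576,276). Tin, carton and spool lie behind and to the side, as described. Next I fit the discs and the base plate.

```bash
python3 - <<'E'
from h import *
for n in("top","scene"):
    p=grab_frame(n); X=pts(p,p["depth"]>0); m=p["depth"]>0; c=p["color"][m].max(1)
    near=(abs(X[:,0]-.58)<.15)&(abs(X[:,1]+.115)<.15)
    def disc(sel):
        Y=X[sel]; r,_=cv2.minEnclosingCircle(Y[:,:2].astype(np.float32)),0
        return len(Y),np.round(Y.mean(0),4),np.round(Y[:,:2].max(0)-Y[:,:2].min(0),4),np.round(r[0],4),np.round(r[1],4)
    hd=near&(c<70)&(X[:,2]>.152)&(np.hypot(X[:,0]-.592,X[:,1]+.117)<.02)
    bt=near&(c<70)&(X[:,2]>.134)&(X[:,2]<.15)&(np.hypot(X[:,0]-.533,X[:,1]+.092)<.02)
    print(n,"head",disc(hd));print("btn",disc(bt))
    pl=near&(X[:,2]>.012)&(X[:,2]<.022)
    im=np.zeros(p["depth"].shape,np.uint8); 
    Y=X[pl]; 
    # keep the plate: exclude carton/tin sides by distance
    k=(np.hypot(Y[:,0]-.683,Y[:,1]+.218)>.05)&(np.hypot(Y[:,0]-.735,Y[:,1]+.132)>.045)&(np.hypot(Y[:,0]-.65,Y[:,1]-.018)>.03)
    print("plate",cv2.minAreaRect(Y[k][:,:2].astype(np.float32)), np.median(Y[k][:,2]))
    h=near&(c>150)&(X[:,2]>.115)&(X[:,2]<.128)
    print("housing top z",np.median(X[h][:,2]),h.sum(), cv2.minAreaRect(X[h][:,:2].astype(np.float32)))
E
```

```text
top head (193, array([ 0.5838, -0.1164,  0.1606]), array([0.0225, 0.0251]), array([ 0.5841, -0.1168]), np.float64(0.0129))
btn (174, array([ 0.532 , -0.0925,  0.1416]), array([0.0228, 0.0226]), array([ 0.532 , -0.0933]), np.float64(0.012))
plate ((0.5783419609069824, -0.14911454916000366), (0.26310011744499207, 0.1652178019285202), 65.31621551513672) 0.018559923080627885
housing top z 0.12243740317328733 679 ((0.5616612434387207, -0.10671235620975494), (0.04418595880270004, 0.09784581512212753), 65.20266723632812)
scene head (256, array([ 0.583 , -0.1197,  0.1601]), array([0.0234, 0.0267]), array([ 0.584 , -0.1187]), np.float64(0.0139))
btn (237, array([ 0.5295, -0.0966,  0.1405]), array([0.022 , 0.0237]), array([ 0.5312, -0.0947]), np.float64(0.0129))
plate ((0.5903677940368652, -0.12161923944950104), (0.20124360918998718, 0.16538278758525848), 65.28741455078125) 0.018140815197431354
housing top z 0.12192734030171376 909 ((0.5601234436035156, -0.10883268713951111), (0.042874742299318314, 0.09871410578489304), 66.01569366455078)
```

Two fits agree: the axis is at about (0.584, -0.118), yaw is -24.7°, the button is at (0.531, -0.094), and the seat gap is about 8 mm. I align the tool, then travel above the head with the fingers shut.

>>> jog_arm(
  moves=[
    [[0, 0, 0, 0, 0, 0, 0.068], [0, 0, 0, 0, 0, 0, 0.068], [0, -3, -2.2, 0, 0, 0, 0], [0, -3, -2.2, 0, 0, 0, 0], [0, -3, -2.2, 0, 0, 0, 0], [0, -3, -2.2, 0, 0, 0, 0], [0, -3, -2.2, 0, 0, 0, 0], [0, -3, -2.2, 0, 0, 0, 0], [0, -3, -2.2, 0, 0, 0, 0], [0, -3, -2.2, 0, 0, 0, 0], [0, -3, -2.2, 0, 0, 0, 0], [0, -3, -2.2, 0, 0, 0, 0], [0, -3, -2.2, 0, 0, 0, 0], [0, -3, -2.2, 0, 0, 0, 0], [0, -3, -2.2, 0, 0, 0, 0], [0, -3, -2.2, 0, 0, 0, 0], [0, -3, -2.2, 0, 0, 0, 0], [0, -3, -2.2, 0, 0, 0, 0], [0, -3, -2.2, 0, 0, 0, 0], [0, -3, -2.2, 0, 0, 0, 0]],
  ],
)

```text
time: 2.57
tool_pos: [0.5075, 0.0103, 0.2316]
tool_rot: [0.0, 0.214, 0.977, 0.0]
contact_force: [0.8, 1.3, -0.3]
gripper_width: -0.001
grasp_force: 0.0
```

>>> jog_arm(
  moves=[
    [[0, -3, -2.2, 0, 0, 0, 0], [0, -3, -2.2, 0, 0, 0, 0], [0, -3, -2.2, 0, 0, 0, 0], [0, -3, -2.2, 0, 0, 0, 0], [0, 0, 0, 0, 0, 0, 0], [0, 0, 0, 0, 0, 0, 0]],
  ],
)

```text
time: 3.07
tool_pos: [0.5794, -0.1196, 0.2309]
tool_rot: [-0.0, 0.216, 0.976, 0.0]
contact_force: [-0.9, 1.0, -0.0]
gripper_width: -0.001
grasp_force: 0.0
```

```bash
cat >> h.py <<'E'
from scipy.spatial.transform import Rotation as Ro
def off(target):
    s=state();q=s["tool_rot"];R=Ro.from_quat([q[1],q[2],q[3],q[0]])
    print("t",s["time"],"pos",np.round(s["tool_pos"],4),"F",np.round(s["contact_force"],1),"w",s["gripper_width"],"g",s["grasp_force"])
    print("shift cm",np.round(100*R.inv().apply(np.array(target)-s["tool_pos"]),2))
    a=np.deg2rad(-24.7); D=Ro.from_matrix(np.array([[-np.cos(a),-np.sin(a),0],[-np.sin(a),np.cos(a),0],[0,0,-1]]).T if 0 else np.column_stack([[-np.cos(a),-np.sin(a),0],[-np.sin(a),np.cos(a),0],[0,0,-1]]))
    print("turn",np.round((R.inv()*D).as_rotvec(),3))
E
python3 -c "
from h import *
off([.584,-.118,.16])"
```

```text
t 3.0667 pos [ 0.5794 -0.1196  0.2309] F [-0.9  1.  -0. ] w -0.0011600121870397845 g 0.0
shift cm [-0.36  0.34  7.09]
turn [ 0.    -0.001 -0.003]
```

>>> jog_arm(
  moves=[
    [[0, -0.36, 0.34, 1, 0, 0, 0], [0, 0, 0, 1.5, 0, 0, 0], [0, 0, 0, 1.5, 0, 0, 0], [0, 0, 0, 1.5, 0, 0, 0], [0, 0, 0, 1, 0, 0, 0], [0, 0, 0, 0.3, 0, 0, 0], [0, 0, 0, 0.3, 0, 0, 0], [0, 0, 0, 0.1, 0, 0, 0], [0, 0, 0, 0, 0, 0, 0]],
  ],
)

```text
time: 3.82
tool_pos: [0.5844, -0.116, 0.1606]
tool_rot: [0.001, 0.214, 0.977, 0.0]
contact_force: [0.2, -1.4, 0.2]
gripper_width: -0.003
grasp_force: 0.4
```

>>> jog_arm(
  moves=[
    [[0, 0, 0, 0.2, 0, 0, 0], [0, 0, 0, 0.2, 0, 0, 0], [0, 0, 0, 0, 0, 0, 0]],
  ],
)

```text
time: 4.07
tool_pos: [0.5847, -0.1162, 0.158]
tool_rot: [0.001, 0.214, 0.977, 0.0]
contact_force: [-5.5, 2.8, 7.5]
gripper_width: 0.003
grasp_force: 4.0
```

>>> jog_arm(
  moves=[
    [[0, 0, 0, 0.2, 0, 0, 0], [0, 0, 0, 0.2, 0, 0, 0], [0, 0, 0, 0, 0, 0, 0]],
  ],
)

```text
time: 4.32
tool_pos: [0.5846, -0.1162, 0.1539]
tool_rot: [0.001, 0.214, 0.977, 0.0]
contact_force: [-4.4, 2.9, 7.9]
gripper_width: 0.002
grasp_force: 3.9
```

>>> jog_arm(
  moves=[
    [[0, 0, 0, 0.2, 0, 0, 0], [0, 0, 0, 0.1, 0, 0, 0], [0, 0, 0, 0, 0, 0, 0]],
  ],
)

```text
time: 4.57
tool_pos: [0.5849, -0.1163, 0.1514]
tool_rot: [0.002, 0.214, 0.977, 0.0]
contact_force: [-4.2, 1.7, 9.1]
gripper_width: -0.001
grasp_force: 4.9
```

>>> jog_arm(
  moves=[
    [[0, 0, 0, 0.2, 0, 0, 0], [0, 0, 0, 0.1, 0, 0, 0], [0, 0, 0, 0, 0, 0, 0]],
  ],
)

```text
time: 4.82
tool_pos: [0.5854, -0.1164, 0.1512]
tool_rot: [0.002, 0.214, 0.977, 0.0]
contact_force: [-7.5, 3.0, 19.6]
gripper_width: -0.0
grasp_force: 10.0
```

>>> jog_arm(
  moves=[
    [[0, 0, 0, 0.2, 0, 0, 0], [0, 0, 0, 0.1, 0, 0, 0], [0, 0, 0, 0, 0, 0, 0], [0, 0, 0, 0, 0, 0, 0], [0, 0, 0, 0, 0, 0, 0]],
  ],
)

```text
time: 5.23
tool_pos: [0.5859, -0.1166, 0.151]
tool_rot: [0.003, 0.214, 0.977, -0.0]
contact_force: [-12.5, 4.6, 29.7]
gripper_width: 0.0
grasp_force: 15.0
```

Solid stop at z 0.151 (152 expected) with 30 N, so it is home. I back off and check the heights.

>>> jog_arm(
  moves=[
    [[0, 0, 0, -0.5, 0, 0, 0], [0, 0, 0, -1, 0, 0, 0], [0, 0, 0, -1.5, 0, 0, 0], [0, 3, 0, -1.5, 0, 0, 0], [0, 2.8, 0, 0, 0, 0, 0], [0, 0, 0, 0, 0, 0, 0], [0, 0, 0, 0, 0, 0, 0]],
  ],
)

```text
time: 5.82
tool_pos: [0.5307, -0.0919, 0.1874]
tool_rot: [0.001, 0.214, 0.977, -0.0]
contact_force: [-0.3, 0.7, 0.2]
gripper_width: -0.002
grasp_force: 0.0
```

```bash
cat > look.py <<'E'
from h import *
p=grab_frame("scene"); X=pts(p,p["depth"]>0); c=p["color"][p["depth"]>0].max(1)
for n,x,y,lo in(("head",.584,-.118,.145),("btn",.5313,-.0938,.120)):
    k=(np.hypot(X[:,0]-x,X[:,1]-y)<.012)&(c<70)&(X[:,2]>lo)&(X[:,2]<.19)
    print(n,k.sum(),np.round(np.median(X[k],0),4))
k=(np.hypot(X[:,0]-.563,X[:,1]+.108)<.06)&(c>150)&(X[:,2]>.108)&(X[:,2]<.126)
print("housing z",np.median(X[k][:,2]),k.sum())
cv2.imwrite("pics/s2.png",cv2.resize(p["color"][190:440,240:500],None,fx=2,fy=2))
E
python3 look.py; python3 -c "
from h import *
off([.5313,-.0938,.133])"
```

```text
head 203 [ 0.5832 -0.1188  0.1522]
btn 226 [ 0.5297 -0.0971  0.1328]
housing z 0.11392349222248105 928
t 5.8667 pos [ 0.5313 -0.0922  0.1874] F [ 0.1 -0.2  0.7] w -0.0017827748366540219 g 0.0
shift cm [-0.06 -0.14  5.44]
turn [-0.     0.001 -0.001]
```

The heights match home (152, 133 and 114 mm). Next I press the button.

>>> jog_arm(
  moves=[
    [[0, 0, -0.14, 1.5, 0, 0, 0], [0, 0, 0, 1.5, 0, 0, 0], [0, 0, 0, 1.5, 0, 0, 0], [0, 0, 0, 0.5, 0, 0, 0], [0, 0, 0, 0.2, 0, 0, 0], [0, 0, 0, 0.2, 0, 0, 0], [0, 0, 0, 0.2, 0, 0, 0], [0, 0, 0, 0, 0, 0, 0]],
  ],
)

```text
time: 6.53
tool_pos: [0.5313, -0.0937, 0.1325]
tool_rot: [0.001, 0.214, 0.977, -0.0]
contact_force: [-0.5, -0.1, 2.1]
gripper_width: 0.002
grasp_force: 0.9
```

>>> jog_arm(
  moves=[
    [[0, 0, 0, 0.2, 0, 0, 0], [0, 0, 0, 0.2, 0, 0, 0], [0, 0, 0, 0, 0, 0, 0], [0, 0, 0, 0, 0, 0, 0]],
  ],
)

```text
time: 6.87
tool_pos: [0.5315, -0.0937, 0.1287]
tool_rot: [0.002, 0.214, 0.977, -0.0]
contact_force: [-0.5, -0.2, 1.6]
gripper_width: -0.002
grasp_force: 0.2
```

>>> jog_arm(
  moves=[
    [[0, 0, 0, 0.2, 0, 0, 0], [0, 0, 0, 0.1, 0, 0, 0], [0, 0, 0, 0, 0, 0, 0], [0, 0, 0, 0, 0, 0, 0]],
  ],
)

```text
time: 7.2
tool_pos: [0.5331, -0.0942, 0.1273]
tool_rot: [0.004, 0.214, 0.977, -0.0]
contact_force: [-1.6, -0.6, 8.8]
gripper_width: -0.003
grasp_force: 4.9
```

```bash
python3 look.py
```

```text
head 310 [ 0.5813 -0.1209  0.171 ]
btn 118 [ 0.5255 -0.1019  0.1275]
housing z 0.11404043143841154 1043
```

The head has sprung up to 171–172 mm and the foot is home. Now I go up, open, and move over the axis.

>>> jog_arm(
  moves=[
    [[0, 0, 0, -2, 0, 0, 0], [0, 0, 0, -3, 0, 0, 0], [8.5, 0, 0, -3, 0, 0, 0], [8.5, 0, 0, -3, 0, 0, 0], [8.5, -2.9, 0, 0, 0, 0, 0], [8.5, -2.9, 0, 0, 0, 0, 0], [8.5, 0, 0, 0, 0, 0, 0], [8.5, 0, 0, 0, 0, 0, 0], [8.5, 0, 0, 0, 0, 0, 0]],
  ],
)

```text
time: 8.0
tool_pos: [0.5824, -0.1173, 0.2331]
tool_rot: [-0.001, 0.214, 0.977, 0.0]
contact_force: [-0.1, 0.5, -0.7]
gripper_width: 0.976
grasp_force: 0.0
```

```bash
python3 look.py; python3 -c "
from h import *
off([.584,-.118,.131])"
```

```text
head 302 [ 0.5813 -0.1212  0.1714]
btn 223 [ 0.5294 -0.097   0.1331]
housing z 0.11412629319066539 1045
t 8.05 pos [ 0.5822 -0.1172  0.2334] F [-0.6 -0.9 -1.2] w 0.9978705424759718 g 0.0
shift cm [-0.21 -0.   10.24]
turn [-0.    -0.002 -0.001]
```

View pics/s2.png

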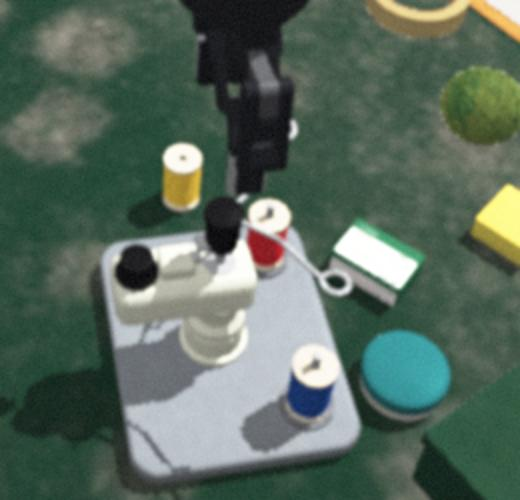

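The picture shows the head sprung up at about (225,225), the button out again at (137,265) and no gap at the socket. I descend around the head.

>>> jog_arm(
  moves=[
    [[8.5, -0.2, 0, 1.5, 0, 0, 0], [8.5, 0, 0, 1.5, 0, 0, 0], [8.5, 0, 0, 1.5, 0, 0, 0], [8.5, 0, 0, 1.5, 0, 0, 0], [8.5, 0, 0, 1.5, 0, 0, 0], [8.5, 0, 0, 1.5, 0, 0, 0], [8.5, 0, 0, 1.2, 0, 0, 0], [8.5, 0, 0, 0, 0, 0, 0], [8.5, 0, 0, 0, 0, 0, 0]],
  ],
)

```text
time: 8.8
tool_pos: [0.5841, -0.1181, 0.1317]
tool_rot: [-0.001, 0.214, 0.977, 0.0]
contact_force: [0.6, -0.5, 0.7]
gripper_width: 0.994
grasp_force: 0.0
```

```bash
python3 look.py; python3 -c "
from h import *
off([.584,-.118,.131])"
```

```text
head 91 [ 0.5772 -0.1177  0.171 ]
btn 222 [ 0.5298 -0.0972  0.1331]
housing z 0.11415859333983587 721
t 8.85 pos [ 0.5849 -0.1184  0.1328] F [ 0.3 -0.4  0.6] w 0.9938569330334434 g 0.0
shift cm [ 0.1  -0.01  0.18]
turn [ 0.     0.    -0.001]
```

View pics/s2.png

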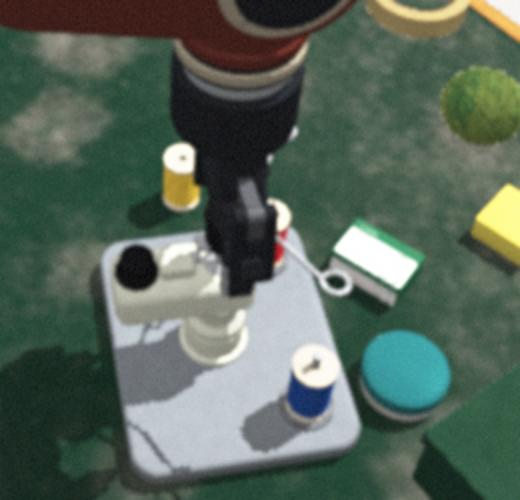

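The fingers straddle the head (near finger at about (248,240)) with the wires free. I close on it.

>>> jog_arm(
  moves=[
    [[5, 0, 0, 0, 0, 0, 0], [3.5, 0, 0, 0, 0, 0, 0], [1.5, 0, 0, 0, 0, 0, 0], [1.5, 0, 0, 0, 0, 0, 0], [1.5, 0, 0, 0, 0, 0, 0], [1.5, 0, 0, 0, 0, 0, 0], [1.5, 0, 0, 0, 0, 0, 0], [1.5, 0, 0, 0, 0, 0, 0], [1.5, 0, 0, 0, 0, 0, 0]],
  ],
)

```text
time: 9.6
tool_pos: [0.5851, -0.119, 0.1328]
tool_rot: [0.0, 0.214, 0.977, -0.0]
contact_force: [-2.1, -3.2, 3.7]
gripper_width: 0.288
grasp_force: 58.6
```

>>> jog_arm(
  moves=[
    [[1.5, 0, 0, -0.3, 0, 0, 0], [1.5, 0, 0, -0.5, 0, 0, 0], [1.5, 0, 0, -0.6, 0, 0, 0], [1.5, 0, 0, -0.6, 0, 0, 0], [1.5, 0, 0, -0.6, 0, 0, 0], [1.5, 0, 0, -0.6, 0, 0, 0], [1.5, 0, 0, -0.6, 0, 0, 0], [1.5, 0, 0, -0.6, 0, 0, 0], [1.5, 0, 0, -0.6, 0, 0, 0], [1.5, 0, 0, -0.3, 0, 0, 0], [1.5, 0, 0, 0, 0, 0, 0]],
  ],
)

```text
time: 10.52
tool_pos: [0.5852, -0.1186, 0.1865]
tool_rot: [0.0, 0.214, 0.977, -0.0]
contact_force: [-0.1, -5.0, -0.8]
gripper_width: 0.288
grasp_force: 58.8
```

>>> jog_arm(
  moves=[
    [[1.5, 0, 0, -0.3, 0, 0, 0], [1.5, 0, 0, -0.3, 0, 0, 0], [1.5, 0, 0, -0.3, 0, 0, 0], [1.5, 0, 0, -0.3, 0, 0, 0], [1.5, 0, 0, 0, 0, 0, 0]],
  ],
)

```text
time: 10.93
tool_pos: [0.5848, -0.1184, 0.1967]
tool_rot: [-0.0, 0.214, 0.977, 0.0]
contact_force: [2.1, -4.8, -3.8]
gripper_width: 0.29
grasp_force: 59.2
```

>>> jog_arm(
  moves=[
    [[1.5, 0, 0, -0.4, 0, 0, 0], [1.5, 0, 0, -0.5, 0, 0, 0], [1.5, 0, 0, -0.5, 0, 0, 0], [1.5, 0, 0, -0.5, 0, 0, 0], [1.5, 0, 0, -0.5, 0, 0, 0], [1.5, 0, 0, -0.5, 0, 0, 0], [1.5, 0, 0, -0.5, 0, 0, 0], [1.5, 0, 0, -0.5, 0, 0, 0], [1.5, 0, 0, -0.5, 0, 0, 0], [1.5, 0, 0, -0.5, 0, 0, 0], [1.5, 0, 0, -0.5, 0, 0, 0], [1.5, 0, 0, -0.5, 0, 0, 0], [1.5, 0, 0, -0.5, 0, 0, 0], [1.5, 0, 0, -0.3, 0, 0, 0], [1.5, 0, 0, 0, 0, 0, 0]],
  ],
)

```text
time: 12.18
tool_pos: [0.5852, -0.1185, 0.2657]
tool_rot: [0.001, 0.214, 0.977, -0.0]
contact_force: [0.0, -4.0, -1.9]
gripper_width: 0.291
grasp_force: 59.3
```

>>> jog_arm(
  moves=[
    [[1.5, 0, 0, -0.2, 0, 0, 0], [1.5, 0, 0, -0.2, 0, 0, 0], [1.5, 0, 0, 0, 0, 0, 0]],
  ],
)

```text
time: 12.43
tool_pos: [0.585, -0.1184, 0.2686]
tool_rot: [0.0, 0.214, 0.977, 0.0]
contact_force: [0.6, -3.7, -5.5]
gripper_width: 0.29
grasp_force: 59.3
```

>>> jog_arm(
  moves=[
    [[1.5, 0, 0, -0.2, 0, 0, 0], [1.5, 0, 0, -0.2, 0, 0, 0], [1.5, 0, 0, 0, 0, 0, 0]],
  ],
)

```text
time: 12.68
tool_pos: [0.585, -0.1184, 0.2727]
tool_rot: [0.0, 0.214, 0.977, 0.0]
contact_force: [-2.4, -3.8, -6.0]
gripper_width: 0.283
grasp_force: 59.3
```

>>> jog_arm(
  moves=[
    [[1.5, 0, 0, -0.1, 0, 0, 0], [1.5, 0, 0, -0.1, 0, 0, 0], [1.5, 0, 0, 0, 0, 0, 0]],
  ],
)

```text
time: 12.93
tool_pos: [0.5846, -0.1183, 0.2731]
tool_rot: [-0.001, 0.214, 0.977, 0.0]
contact_force: [-0.6, -3.9, -9.8]
gripper_width: 0.291
grasp_force: 59.5
```

Stalled at 0.273 as predicted, with the pull rising. One small step more, then a look.

>>> jog_arm(
  moves=[
    [[1.5, 0, 0, -0.1, 0, 0, 0], [1.5, 0, 0, 0, 0, 0, 0], [1.5, 0, 0, 0, 0, 0, 0], [1.5, 0, 0, 0, 0, 0, 0]],
  ],
)

```text
time: 13.27
tool_pos: [0.5845, -0.1183, 0.2738]
tool_rot: [-0.001, 0.214, 0.977, 0.0]
contact_force: [1.4, -4.1, -17.2]
gripper_width: 0.284
grasp_force: 59.8
```

```bash
sed -i 's/190:440,240:500/130:400,220:520/' look.py; python3 look.py; python3 -c "
from h import *
off([.584,-.118,.2728])
p=grab_frame('scene')
for r in regions_of('guide_head',p)[:2]:
    X=pts(p,r['pixels']); print(r['p'],r['rect'],np.round(np.percentile(X,[3,50,97],axis=0),3).tolist())"
```

```text
head 12 [ 0.5797 -0.1255  0.1886]
btn 229 [ 0.5295 -0.0972  0.1335]
housing z 0.1146242511845512 1050
t 13.3167 pos [ 0.5845 -0.1183  0.274 ] F [  1.4  -3.7 -15.1] w 0.28977463458416697 g 59.73089575767517
shift cm [0.06 0.01 0.12]
turn [-0.    -0.002 -0.001]
```

View pics/s2.png

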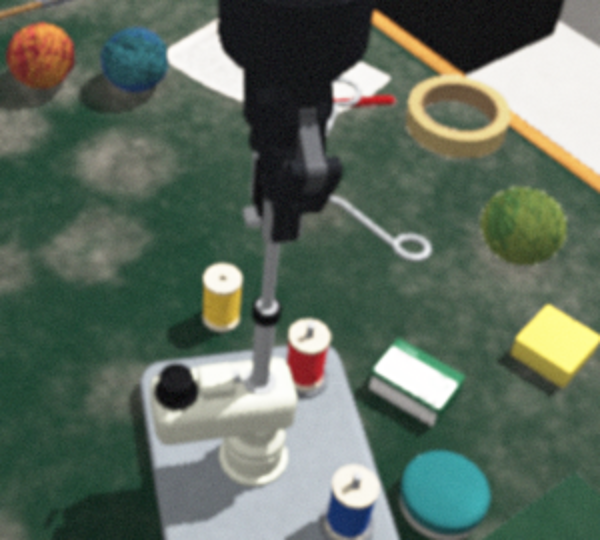

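The head is held at about (285,200), with both sections out and the collar at (266,313). The housing height is unchanged and the things round the stand are in place. The TCP rose 141 mm against 140 expected and stalled with the pull rising, so I hand in.

```bash
python3 -c "
from plant import *
print(job_done())"
```

```text
the job is handed in; nothing more can be done
None
```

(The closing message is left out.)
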